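# Sort a stripped gearbox's stacked gears into their parts dishes

### The arm

A 6-joint arm with a two-finger parallel gripper is mounted at the origin on the work surface. World frame = base frame: x ahead of the robot, y to its left, z up, the work surface at z = 0. Lengths are in m, angles in rad, forces in N, time in s.
With the tool pointing down it reaches from about 0.375 to 0.925 m from the base axis. Payload 5.7 kg.
Tool frame: the origin (TCP) lies midway between the tips of the shut fingers; the grasp point (between the pads) lies 19 mm behind it; z points along the fingers, y is the line along which they close (so a half turn about z gives the same grasp; the last joint's range is limited). The gripper opens to 88 mm and grips with 3 to 60 N. Pads are 20 mm wide; open, the fingers measure 115 mm over their backs; the gripper's body (75 mm by 178 mm) begins 61 mm behind the grasp point.
Start: joints at [1.02, 0.359, 1.51, -0, 1.272, -0.115], TCP at [0.253, 0.544, 0.223] pointing down, gripper open.
Joint ranges: [-2.97, 2.97], [-1.01, 2.36], [0.21, 2.38], [-0.96, 4.11], [0.2, 2.71], [-2.98, 2.98]. Speed limits (rad/s): [2.39, 2.39, 3.14, 3.14, 3.14, 3.14].

### API

Orientations are given as a unit quaternion [x, y, z, w].
In Python, from bench import move_ptp, servo_line, goto_joints, move_gripper, sleep, inverse_kinematics, capture, PlanningError, close_job, spot_in, silhouettes, current_clock, current_joint_pos, current_qvel, current_joint_torque, current_position, current_orientation, current_force, current_torque, current_finger_gap, current_grip_force gives the robot as it stands. Calls block until the motion is done:
- move_ptp(position, orientation): joint-space move of the TCP to a pose.
- servo_line(position, orientation=None, rate=0.15, contact_N=None): straight line of the TCP; orientation=None keeps the orientation; rate is the mean speed in m/s. With contact_N (N) it stops when the force on the tool has changed by that much, and returns True; else False.
- goto_joints(angles): joint-space move.
- move_gripper(opening): finger opening in m; the grip force is fixed at half the most; returns when the fingers have stopped.
- sleep(seconds).
- inverse_kinematics(position, orientation): joint angles nearest the present ones, or None.
- capture(name): name is "side" or "top"; returns a dict with "image" (384x512x3 uint8, blue, green, red), "range_z" (384x512 float32, m along the optical axis (not along the pixel's ray), 0 where there is no reading), "intrinsics" (3x3 intrinsics, pixels), "R" (3x3) and "t" (3): a world point X has camera coordinates R X + t. Camera axes: x right, y down, z forward; pixel columns grow to the right and rows downward; lengths in m; the calibration is good to about 2 mm. A picture is of the moment at which its call begins.
A pose or a line that the arm cannot do raises PlanningError and nothing moves.
- close_job(): hands the job in; it is judged then, once.
Trained networks look in the newest picture that a camera, given by its name, has taken for a name from the list of things; names that differ only in an ending like _2 or _b are one class to them, and where a whole thing is asked for, a point or a joint stands for the part that bears it (a point fixed in the world has none). Each returns a list of dicts, best first, with "conf" (0 to 1); they miss things now and then, are a little off and sometimes report something else, mostly with a low value. They report only what shows in the picture. A call takes as long as a camera call.
- spot_in(camera, query): "xy" ([column, row] in pixels, amid what is visible of it).
- silhouettes(camera, query): "region" (384x512 bool, what is visible of it) and "xy" ([column, row] in pixels, amid what is visible of it).
Readings, each from a call of its own:
- current_clock(): time.
- current_joint_pos(): joint angles.
- current_qvel(): joint speeds.
- current_joint_torque(): joint torques, N m.
- current_position(): TCP position.
- current_orientation(): TCP orientation.
- current_force(): force on the tool from outside, world axes, zero at the start.
- current_torque(): the same for the moment, N m.
- current_finger_gap(): finger opening in m.
- current_grip_force(): force on a finger pad.
Only numpy, scipy, OpenCV 4.12 (cv2) and the standard library are available. Lean on these libraries where they do the work, as an engineer would, in place of code of your own. Each camera call takes 0.05 s, during which the arm holds its last target. There are 200 camera calls.

### The job

The four gears from a stripped gear motor are stacked on the repair bench, smallest on top. Take the stack apart one gear at a time from the top and set each gear gently, flat and hub up, in the round dish made for its size: the gear with the fewest teeth in the smallest dish, and so on up to the largest. Do not drop a gear, and leave the grease tub and the multimeter where they are.

Things in the scene. Friction and masses are not known exactly. Their poses are not given: they have to be found in the camera images.
- gear12: smallest steel spur gear (bright toothed disc, darker hub), 12 teeth, 42 mm over the teeth, toothed disc 10 mm thick, with a round hub 26 mm in diameter standing 18 mm above the disc (28 mm high in all); starts at the top of the stack, hub up. Grip it by the hub, from above. Origin: centre of its underside; z up along the hub. All four hubs are alike; each upper gear just rests on the hub below, up to 4 mm off centre.
- gear18: second smallest steel spur gear (bright toothed disc, darker hub), 18 teeth, 60 mm over the teeth, toothed disc 10 mm thick, with a round hub 26 mm in diameter standing 18 mm above the disc (28 mm high in all); starts second from the top, hub up. Grip it by the hub, from above. Origin: centre of its underside; z up along the hub. All four hubs are alike; each upper gear just rests on the hub below, up to 4 mm off centre.
- gear24: second largest steel spur gear (bright toothed disc, darker hub), 24 teeth, 78 mm over the teeth, toothed disc 10 mm thick, with a round hub 26 mm in diameter standing 18 mm above the disc (28 mm high in all); starts third from the top, hub up. Grip it by the hub, from above. Origin: centre of its underside; z up along the hub. All four hubs are alike; each upper gear just rests on the hub below, up to 4 mm off centre.
- gear30: largest steel spur gear (bright toothed disc, darker hub), 30 teeth, 96 mm over the teeth, toothed disc 10 mm thick, with a round hub 26 mm in diameter standing 18 mm above the disc (28 mm high in all); starts at the bottom, standing on the bench, hub up. Grip it by the hub, from above. Origin: centre of its underside; z up along the hub. All four hubs are alike; each upper gear just rests on the hub below, up to 4 mm off centre.
- dish12: smallest of four grey, flat, round parts dishes fixed to the bench: 58 mm inside, 64 mm outside, rim 8 mm above the bench, floor 3 mm thick. The 12-tooth gear fits in with 8 mm to spare all round; the next larger gear does not fit. Origin: centre of its underside, on the bench.
- dish18: second smallest of four grey, flat, round parts dishes fixed to the bench: 76 mm inside, 82 mm outside, rim 8 mm above the bench, floor 3 mm thick. The 18-tooth gear fits in with 8 mm to spare all round; the next larger gear does not fit. Origin: centre of its underside, on the bench.
- dish24: second largest of four grey, flat, round parts dishes fixed to the bench: 94 mm inside, 100 mm outside, rim 8 mm above the bench, floor 3 mm thick. The 24-tooth gear fits in with 8 mm to spare all round; the next larger gear does not fit. Origin: centre of its underside, on the bench.
- dish30: largest of four grey, flat, round parts dishes fixed to the bench: 112 mm inside, 118 mm outside, rim 8 mm above the bench, floor 3 mm thick. The 30-tooth gear fits in with 8 mm to spare all round. Origin: centre of its underside, on the bench.
- tub: white grease tub with its lid on, upright, 48 mm in diameter, 45 mm high, loose, 120 g; bystander, to be left alone. Origin: centre of its underside.
- meter: yellow hand multimeter lying on its back, 170 x 80 x 34 mm with a dial on top (43 mm to the top of the dial), loose, 400 g; bystander, to be left alone. Origin: centre of its underside; its long side is along its x.

How it is judged:
On the way, in this order (a step that is already met when the one before it is completed fails the run):
1. the 12-tooth gear lies flat, released, in its own dish (horizontal distance between gear12 and dish12 below 0.011 m and z of gear12 in the frame of dish12 below 0.007 m and angle between gear12's own z axis and vertical below 0.1 rad and linear speed of gear12 below 0.03 m/s and contact force between gear12 and the fingers below 0.2 N), for 0.2 s.
2. the 18-tooth gear lies flat, released, in its own dish (horizontal distance between gear18 and dish18 below 0.011 m and z of gear18 in the frame of dish18 below 0.007 m and angle between gear18's own z axis and vertical below 0.1 rad and linear speed of gear18 below 0.03 m/s and contact force between gear18 and the fingers below 0.2 N), for 0.2 s.
3. the 24-tooth gear lies flat, released, in its own dish (horizontal distance between gear24 and dish24 below 0.011 m and z of gear24 in the frame of dish24 below 0.007 m and angle between gear24's own z axis and vertical below 0.1 rad and linear speed of gear24 below 0.03 m/s and contact force between gear24 and the fingers below 0.2 N), for 0.2 s.
4. the 30-tooth gear lies flat, released, in its own dish (horizontal distance between gear30 and dish30 below 0.011 m and z of gear30 in the frame of dish30 below 0.007 m and angle between gear30's own z axis and vertical below 0.1 rad and linear speed of gear30 below 0.03 m/s and contact force between gear30 and the fingers below 0.2 N), for 0.2 s.
At the end, for the whole second after the job is handed in: Each gear lies in the dish of its own size: centre within 11 mm of the dish's centre, underside less than 7 mm above the dish's underside (the dish floor is at 3 mm), hub up and within 0.1 rad of upright, released and at rest (all of step 1 and all of step 2 and all of step 3 and all of step 4); the robot touches nothing.
It fails at once if a gear is dropped (moves faster than 0.75 m/s untouched by the fingers: a fall of about 30 mm) ((linear speed of gear12 above 0.75 m/s and contact force between gear12 and the fingers below 0.01 N) or (linear speed of gear18 above 0.75 m/s and contact force between gear18 and the fingers below 0.01 N) or (linear speed of gear24 above 0.75 m/s and contact force between gear24 and the fingers below 0.01 N) or (linear speed of gear30 above 0.75 m/s and contact force between gear30 and the fingers below 0.01 N)).
It fails at once if the grease tub is moved more than 25 mm or tipped (distance of tub from where it was at the start of the episode above 0.025 m or angle between tub's own z axis and vertical above 0.4 rad).
It fails at once if the multimeter is moved more than 25 mm or tipped (distance of meter from where it was at the start of the episode above 0.025 m or angle between meter's own z axis and vertical above 0.4 rad).
It also fails if it takes over 120 s, if anything falls off the work surface, if the arm or the gripper's body presses on something with over 40 N, if the wrist force passes 120 N, or if a joint passes its speed limit or range.

## Working session

There is one attempt and no reset: what is moved stays moved. The work goes in short steps, each a Python script; the robot and the scene stay as the last script left them, time stands still between calls to the robot, and variables do not carry over. Pictures are saved under pics/ and viewed, at most 14 in all, crops included, and the job is handed in when it is done.

```bash
mkdir -p pics; python3 - <<'E'
from bench import *
import cv2,numpy as np
for n in("top","side"):
    c=capture(n); cv2.imwrite(f"pics/{n}0.png",c["image"]); np.savez(f"{n}0.npz",**c)
    print(n,c["R"],c["t"],c["intrinsics"])
    for q in["gear12","gear18","gear24","gear30","dish12","dish18","dish24","dish30","tub","meter"]:
        print(q,[(round(d["conf"],2),np.round(d["xy"])) for d in spot_in(n,q)][:3])
print(current_orientation(),current_finger_gap(),current_clock())
E
```

```text
top [[-0.02665209 -0.9993435  -0.02454028]
 [-0.98313599  0.03064711 -0.18028969]
 [ 0.18092342  0.01932134 -0.98330738]] [-0.08077634  0.54930843  1.08005725] [[381.5074142    0.         253.83227304]
 [  0.         381.5074142  194.36255075]
 [  0.           0.           1.        ]]
gear12 [(0.72, array([151., 174.])), (0.58, array([301., 222.])), (0.53, array([140., 171.]))]
gear18 [(0.72, array([151., 174.])), (0.58, array([301., 222.])), (0.53, array([140., 171.]))]
gear24 [(0.72, array([151., 174.])), (0.58, array([301., 222.])), (0.53, array([140., 171.]))]
gear30 [(0.72, array([151., 174.])), (0.58, array([301., 222.])), (0.53, array([140., 171.]))]
dish12 [(0.83, array([302., 225.])), (0.82, array([304., 161.])), (0.8, array([144., 228.]))]
dish18 [(0.83, array([302., 225.])), (0.82, array([304., 161.])), (0.8, array([144., 228.]))]
dish24 [(0.83, array([302., 225.])), (0.82, array([304., 161.])), (0.8, array([144., 228.]))]
dish30 [(0.83, array([302., 225.])), (0.82, array([304., 161.])), (0.8, array([144., 228.]))]
tub [(0.57, array([227., 165.])), (0.55, array([222., 219
[... 519 characters left out ...]
ar24 [(0.98, array([116., 303.])), (0.76, array([117., 318.])), (0.74, array([116., 289.]))]
gear30 [(0.98, array([116., 303.])), (0.76, array([117., 318.])), (0.74, array([116., 289.]))]
dish12 [(0.96, array([308., 201.])), (0.83, array([204., 351.])), (0.82, array([201., 227.]))]
dish18 [(0.96, array([308., 201.])), (0.83, array([204., 351.])), (0.82, array([201., 227.]))]
dish24 [(0.96, array([308., 201.])), (0.83, array([204., 351.])), (0.82, array([201., 227.]))]
dish30 [(0.96, array([308., 201.])), (0.83, array([204., 351.])), (0.82, array([201., 227.]))]
tub []
meter [(0.81, array([320., 165.]))]
[ 2.16165402e-01  9.76356757e-01 -3.20922747e-05 -1.15347614e-05] 0.08798478196059344 1.1
```

View pics/top0.png

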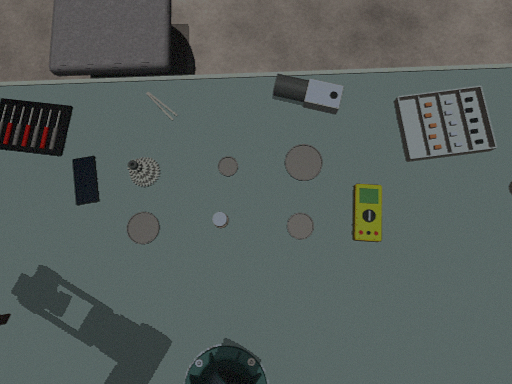

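View pics/side0.png

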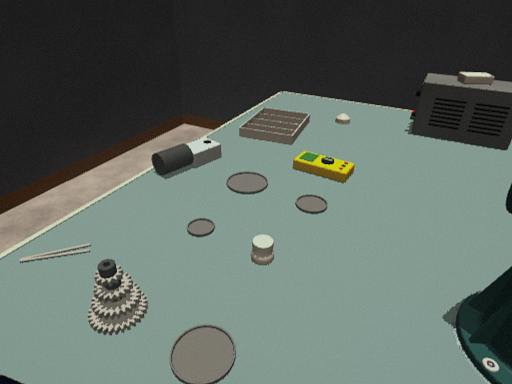

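Top view shows the stack at about (145,172). The dishes are at (228,166), (304,162), (143,228) and (300,226), the tub at (220,219) and the meter at (367,213).

```bash
cat > h.py <<'E'
from bench import *
import numpy as np, cv2
def plane(c,uv,z):
    """pixels -> world points on the plane of height z"""
    uv=np.atleast_2d(np.asarray(uv,float)); K,R,t=c["intrinsics"],c["R"],c["t"]
    d=np.c_[uv,np.ones(len(uv))]@np.linalg.inv(K).T@R; o=-R.T@t
    return o+d*((z-o[2])/d[:,2])[:,None]
def cloud(c):
    K,R,t=c["intrinsics"],c["R"],c["t"]; Z=c["range_z"]; v,u=np.nonzero(Z>0); z=Z[v,u]
    P=np.c_[(u-K[0,2])/K[0,0]*z,(v-K[1,2])/K[1,1]*z,z]
    return (P-t)@R, np.c_[u,v]
def level(c,xy,z0,z1,r=.06):
    P,uv=cloud(c); m=(P[:,2]>z0)&(P[:,2]<z1)&(np.hypot(*(P[:,:2]-xy).T)<r)
    return P[m]
E
python3 - <<'E'
from h import *
for n in("top","side"):
    c=capture(n)
    for d in silhouettes(n,"dish12"):
        u=np.argwhere(d["region"])[:,::-1].astype(np.float32)
        hull=cv2.convexHull(u)[:,0]
        w=plane(c,hull,.008)[:,:2].astype(np.float32)
        (x,y),ax,_=cv2.fitEllipse(w); 
        print(n,"dish",round(d["conf"],2),np.round(d["xy"]),round(x,4),round(y,4),"axes",np.round(ax,4))
    for q in("tub","meter"):
        for d in spot_in(n,q): print(q,round(d["conf"],2),plane(c,d["xy"],.04))
    s=plane(c,(145,172) if n=="top" else (116,303),.04)[0,:2]
    for k,(a,b) in {"12hub":(.106,.118),"12disc":(.088,.1),"18hub":(.076,.084),"18disc":(.06,.07),"24disc":(.032,.042),"30disc":(.004,.014)}.items():
        P=level(c,s,a,b); 
        if len(P)>2: print(n,k,len(P),P.mean(0).round(4),P.min(0).round(3),P.max(0).round(3),"midrange",((P.min(0)+P.max(0))/2).round(4))
E
```

```text
top dish 0.9 [227. 166.] 0.647 -0.0157 axes [0.0605 0.0647]
top dish 0.9 [302. 224.] 0.4545 -0.2322 axes [0.0792 0.0804]
top dish 0.74 [307. 161.] 0.6523 -0.251 axes [0.1151 0.1188]
tub 0.5 [[ 0.47368248 -0.00394754  0.04      ]]
tub 0.4 [[0.45475596 0.23026384 0.04      ]]
meter 0.6 [[ 0.48109733 -0.42256666  0.04      ]]
top 12hub 63 [0.6336 0.2481 0.1117] [0.622 0.235 0.107] [0.647 0.26  0.116] midrange [0.6343 0.2475 0.1115]
top 12disc 67 [0.6302 0.2445 0.0936] [0.613 0.229 0.088] [0.654 0.27  0.1  ] midrange [0.6338 0.2493 0.0941]
top 18disc 136 [0.63   0.2375 0.0654] [0.607 0.217 0.06 ] [0.662 0.275 0.07 ] midrange [0.6342 0.246  0.0652]
top 24disc 180 [0.6264 0.2334 0.0374] [0.597 0.207 0.032] [0.674 0.283 0.042] midrange [0.6355 0.2449 0.037 ]
top 30disc 212 [0.6283 0.226  0.009 ] [0.569 0.174 0.004] [0.685 0.292 0.014] midrange [0.6271 0.2328 0.0091]
side dish 0.77 [198. 228.] 0.6477 -0.0121 axes [0.0641 0.0685]
side dish 0.76 [203. 354.] 0.4626 0.2493 axes [0.0999 0.1031]
side dish 0.71 [311. 202.] 0.4551 -0.2275 axes [0.0795 0.0917]
side dish 0.68 [247. 184.] 0.652 -0.2474 axes [0.1146 0.1267]
tub 0.66 [[0.47635491 0.0224583  0.04      ]]
meter 0.93 [[ 0.4789795  -0.37742615  0.04      ]]
meter 0.62 [[0.45004393 0.26829998 0.04      ]]
side 12hub 207 [0.6323 0.2525 0.1123] [0.622 0.238 0.106] [0.648 0.264 0.115] midrange [0.6346 0.2512 0.1106]
side 12disc 278 [0.628  0.2559 0.0942] [0.614 0.231 0.088] [0.655 0.271 0.1  ] midrange [0.6343 0.2511 0.094 ]
side 18hub 19 [0.6256 0.2524 0.0787] [0.622 0.242 0.076] [0.632 0.261 0.081] midrange [0.6272 0.2514 0.0788]
side 18disc 555 [0.626  0.2542 0.0664] [0.605 0.218 0.06 ] [0.661 0.278 0.07 ] midrange [0.6332 0.2481 0.065 ]
side 24disc 806 [0.6228 0.2575 0.0386] [0.597 0.209 0.032] [0.673 0.286 0.042] midrange [0.6348 0.2475 0.037 ]
side 30disc 937 [0.6208 0.2632 0.0106] [0.567 0.2   0.004] [0.682 0.307 0.014] midrange [0.6244 0.2535 0.009 ]
```

```bash
cat >> h.py <<'E'
Q=[0,1,0,0]; UP=.24; OFF=.014      # tips 4 mm above the toothed disc
def pick(x,y,base):
    move_ptp([x,y,UP],Q); servo_line([x,y,base+OFF+.03],rate=.2)
    hit=servo_line([x,y,base+OFF],rate=.06,contact_N=6)
    z=current_position()[2]; move_gripper(0.0)
    print("pick hit",hit,"z",round(z,4),"gap",round(current_finger_gap(),4),"F",round(current_grip_force(),1))
    servo_line([x,y,z+.02],rate=.05); servo_line([x,y,UP],rate=.2)
    print("lifted gap",round(current_finger_gap(),4),"F",np.round(current_force(),2)); return z-base
def place(x,y,off):
    servo_line([x,y,UP],rate=.25); servo_line([x,y,.003+off+.02],rate=.15); sleep(.3)
    hit=servo_line([x,y,.003+off-.003],rate=.02,contact_N=3)
    print("place hit",hit,"z-off",round(current_position()[2]-off,4)); sleep(.2)
    move_gripper(.088); sleep(.2); p=current_position(); servo_line([p[0],p[1],UP],rate=.15)
def hubs(pts):
    for n in("top","side"):
        c=capture(n)
        for k,(x,y,zt) in pts.items():
            P=level(c,(x,y),zt-.004,zt+.004,.03)
            if len(P): print(n,k,len(P),"mean",P.mean(0).round(4),"mid",((P.min(0)+P.max(0))/2).round(4),"ext",np.ptp(P,0).round(3))
        cv2.imwrite(f"pics/{n}{int(current_clock()*100)}.png",c["image"])
    print("t",current_clock())
E
python3 - <<'E'
from h import *
for p in[(.6335,.25),(.647,-.014),(.455,-.23),(.652,-.249),(.4626,.249)]:
    for z in(.015,UP):
        q=inverse_kinematics([*p,z],Q); print(p,z,None if q is None else np.round(q,2))
off=pick(.6338,.2495,.084); hubs({"12":(.6338,.2495,UP+.014),"18":(.634,.2485,.084)})
E
```

```text
(0.6335, 0.25) 0.015 [ 0.27  0.69  1.5  -0.    0.96 -1.3 ]
(0.6335, 0.25) 0.24 [ 0.27  0.46  1.3  -0.    1.38 -1.3 ]
(0.647, -0.014) 0.015 [-0.13  0.65  1.58 -0.    0.91 -1.7 ]
(0.647, -0.014) 0.24 [-0.13  0.41  1.38 -0.    1.35 -1.7 ]
(0.455, -0.23) 0.015 [-0.6   0.52  1.9  -0.    0.72 -2.17]
(0.455, -0.23) 0.24 [-0.6   0.21  1.68 -0.    1.25 -2.17]
(0.652, -0.249) 0.015 [-0.46  0.71  1.45 -0.    0.98 -2.03]
(0.652, -0.249) 0.24 [-0.46  0.49  1.26 -0.    1.4  -2.03]
(0.4626, 0.249) 0.015 [ 0.36  0.53  1.87 -0.    0.74 -1.21]
(0.4626, 0.249) 0.24 [ 0.36  0.24  1.65 -0.    1.26 -1.21]
pick hit False z 0.0977 gap 0.0253 F 30.0
lifted gap 0.0252 F [-0.29  0.53 -1.38]
top 12 9 mean [0.623  0.2391 0.2541] mid [0.6248 0.247  0.2539] ext [0.009 0.041 0.007]
top 18 57 mean [0.6343 0.2457 0.0838] mid [0.634  0.2454 0.0841] ext [0.021 0.024 0.007]
side 12 283 mean [0.6288 0.252  0.2537] mid [0.6324 0.2498 0.254 ] ext [0.025 0.044 0.008]
side 18 190 mean [0.6334 0.2492 0.0849] mid [0.6355 0.2478 0.0839] ext [0.027 0.025 0.008]
t 7.0083
```

```bash
python3 - <<'E'
from h import *
place(.6473,-.0142,.0137); 
servo_line([.55,.05,UP],rate=.25)
hubs({"12":(.6473,-.014,.031),"18":(.634,.248,.084)})
E
ls -t pics | head -2
```

```text
place hit True z-off 0.0032
top 12 42 mean [ 0.6461 -0.0172  0.0311] mid [ 0.6466 -0.0181  0.0307] ext [0.024 0.016 0.007]
top 18 56 mean [0.6341 0.2453 0.0843] mid [0.6343 0.2456 0.084 ] ext [0.022 0.024 0.008]
side 12 80 mean [ 0.6464 -0.011   0.0321] mid [ 0.6485 -0.0127  0.0311] ext [0.026 0.026 0.007]
side 18 191 mean [0.6333 0.2494 0.0849] mid [0.6347 0.2484 0.0837] ext [0.026 0.025 0.007]
t 14.7417
side1474.png
top1469.png
```

```bash
python3 - <<'E'
from h import *
off=pick(.6343,.2472,.056)
place(.4550,-.230,off)
servo_line([.53,0,UP],rate=.25)
hubs({"18":(.455,-.23,.031),"24":(.634,.247,.056)})
E
ls -t pics | head -2
```

```text
pick hit False z 0.0697 gap 0.0249 F 30.0
lifted gap 0.0251 F [-0.67  0.64 -2.57]
place hit True z-off 0.0031
top 18 57 mean [ 0.4547 -0.2299  0.031 ] mid [ 0.4542 -0.2305  0.031 ] ext [0.024 0.024 0.008]
side 18 57 mean [ 0.4558 -0.2266  0.0321] mid [ 0.4563 -0.228   0.0311] ext [0.024 0.025 0.006]
side 24 183 mean [0.6339 0.2488 0.057 ] mid [0.636  0.248  0.0559] ext [0.027 0.025 0.007]
t 28.7667
side2876.png
top2871.png
```

```bash
cp $(ls -t pics/side*.png|head -1) pics/view1.png
```

```text
(no output)
```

View pics/view1.png

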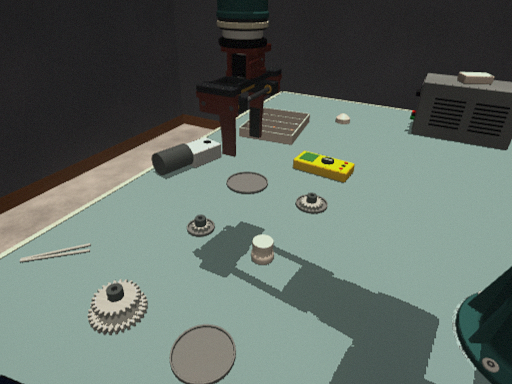

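The picture shows gear12 seated at (201,227), gear18 seated at (311,203), and the two-gear stack at (117,305). Next is gear24, with another look at dish24 from the top camera first.

```bash
python3 - <<'E'
from h import *
off=pick(.6348,.2468,.028)
d24=[]
c=capture("top")
for d in silhouettes("top","dish24"):
    w=plane(c,cv2.convexHull(np.argwhere(d["region"])[:,::-1].astype(np.float32))[:,0],.008)[:,:2].astype(np.float32)
    (x,y),ax,_=cv2.fitEllipse(w); print(round(x,4),round(y,4),np.round(ax,4))
    if .09<min(ax) and max(ax)<.11 and abs(x-.4626)<.01 and abs(y-.249)<.012: d24.append((x,y))
xy=np.mean([(.4620,.2475)]+d24[:1],axis=0) if d24 else np.array([.462,.247]); print("target",xy)
place(*xy,off)
servo_line([.53,0,UP],rate=.25)
hubs({"24":(*xy,.031),"30":(.634,.247,.028)})
E
```

```text
pick hit False z 0.0416 gap 0.0251 F 30.0
lifted gap 0.0253 F [ 0.3   0.05 -5.85]
0.4624 0.2466 [0.095  0.1018]
0.6512 -0.2501 [0.1125 0.1176]
0.4544 -0.2328 [0.0799 0.0837]
0.647 -0.0152 [0.0603 0.0631]
target [0.46220868 0.24706437]
place hit True z-off 0.003
top 24 53 mean [0.4624 0.2447 0.031 ] mid [0.4618 0.2438 0.0308] ext [0.024 0.022 0.007]
side 24 241 mean [0.4621 0.2492 0.0321] mid [0.463  0.2481 0.0309] ext [0.025 0.026 0.008]
side 30 180 mean [0.6368 0.2483 0.029 ] mid [0.6384 0.2471 0.0279] ext [0.026 0.025 0.008]
t 42.0583
```

```bash
python3 - <<'E'
from h import *
off=pick(.6372,.246,0.0)
place(.6517,-.2493,off)
servo_line([.53,0,UP],rate=.25)
hubs({"12":(.6473,-.014,.031),"18":(.455,-.23,.031),"24":(.462,.247,.031),"30":(.6517,-.249,.031)})
E
cp $(ls -t pics/side*.png|head -1) pics/view2.png
```

```text
pick hit False z 0.0136 gap 0.025 F 30.0
lifted gap 0.0249 F [-1.11 -0.14 -4.47]
place hit True z-off 0.0031
top 12 27 mean [ 0.6513 -0.0146  0.0308] mid [ 0.6517 -0.0166  0.0309] ext [0.016 0.019 0.007]
top 18 54 mean [ 0.4548 -0.2303  0.0311] mid [ 0.4541 -0.2302  0.031 ] ext [0.024 0.024 0.008]
top 24 48 mean [0.4617 0.2441 0.0308] mid [0.4618 0.2449 0.0307] ext [0.025 0.022 0.007]
top 30 49 mean [ 0.6511 -0.2488  0.031 ] mid [ 0.6522 -0.2489  0.031 ] ext [0.026 0.024 0.008]
side 12 84 mean [ 0.6463 -0.0108  0.032 ] mid [ 0.6475 -0.0124  0.0307] ext [0.026 0.028 0.007]
side 18 62 mean [ 0.456  -0.2262  0.0315] mid [ 0.4572 -0.2275  0.0306] ext [0.025 0.026 0.007]
side 24 240 mean [0.4622 0.249  0.032 ] mid [0.4628 0.2478 0.031 ] ext [0.025 0.027 0.008]
side 30 45 mean [ 0.6519 -0.2458  0.0316] mid [ 0.6527 -0.2467  0.0305] ext [0.025 0.029 0.006]
t 56.9
```

View pics/view2.png

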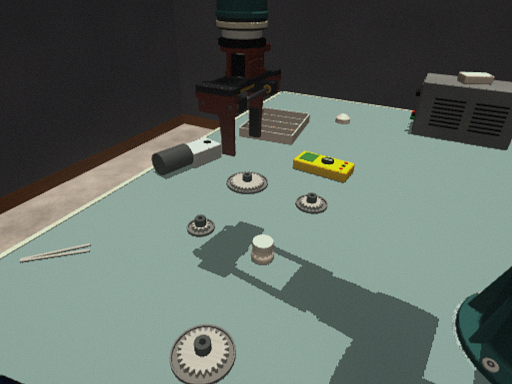

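All four gears lie flat and centred in their dishes, at (201,227), (311,203), (203,352) and (247,182). The tub at (263,249) and the meter at (323,165) have not moved.

```bash
python3 -c "
from bench import *
print(close_job())"
```

```text
the job is handed in; nothing more can be done
None
```

All four gears are flat, hub up and released in their own dishes, the tub and meter haven't moved, and I handed the job in at about 57 s; the hand-in call returned no verdict.

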